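Hold a slide carrier flush on a tilted reading stage

TASK

Lift the slide carrier off its dock by its upright grip and lay it on the tilted face of the reading stage, lower edge against the two ledge lugs and matched to the slope. Press it flush with a light, steady push so that the sprung reading ring sinks level with the face, and finish while still gripping and pressing it there: the reading is taken as you hold it, and the ring lifts the carrier off if you let go. Leave the timer, the petri dish and the green-capped reagent bottle where they are.

Things in the scene. Friction and masses are not known exactly. Their poses are not given: they have to be found in the camera images.
- carrier: slide carrier: flat dark metal frame with a glass slide, 90 (x) x 64 (y) x 8 mm, about 0.09 kg; on top an upright grip along its x: 56 mm long, 10 mm thick (y), top 38 mm above the underside. Origin: centre of the underside, z up. Same either way round (half turn). Starts loose and level in the dock, underside 14 mm above the worktop, within 2 degrees of the dock's axes
- dock: white plastic dock, fixed, 112 (x) x 78 (y) x 19 mm high; the carrier's ends rest on two cross rails with tops 14 mm above the worktop, between low tabs 5 mm higher with 2 to 3 mm clearance; it lifts straight up. Origin: centre of its underside
- gauge: reading stage, fixed: grey base 150 (x) x 124 (y) mm with a small readout at its front, two cheeks with black clamp knobs (132 mm over the knobs), between them a tilting aluminium head over a black housing. Origin: centre of the base's underside; x points uphill, roughly away from the robot. Hinge axis along y, 85 mm above the worktop; the tilt is clamped and does not give under a push
- face (a point): centre of the head's flat face, 104 mm along x (uphill) by 72 mm along y (level), 15 mm from the hinge axis; z is its normal, leaning to the robot by the slope: 0.2 to 0.55 rad, new every time. At the lower edge two steel ledge lugs, 18 mm wide at y = +-24 mm, 8 mm proud, uphill side at x = -45.3 mm: a carrier against them is centred lengthwise on the face
- reading_ring (a joint): sprung steel reading ring, 28 mm outside diameter, round a dark window in the centre of the face. Value in m: 0 = out, 4 mm proud of the face; 0.004 = level with the face (it can go 2 mm deeper). It starts to move at 3 N and takes 5 N to be level
- timer_unit: white bench timer lying flat, 92 x 58 x 23 mm; leave it. Origin: centre of its underside
- petri_1: closed petri dish, 62 mm diameter, 15 mm high; leave it. Origin: centre of its underside
- bottle_mint: reagent bottle with green cap, 70 mm diameter, 142 mm high; leave it. Origin: centre of its underside
Mind the look-alikes: they are no part of the job. What is shaped like the dock but blue or brown is not meant.

How it is judged:
On the way:
1. the carrier is lifted clear of the dock in the fingers (height (world z) of carrier above 0.04 m and contact force between carrier and the fingers above 1 N and contact force between carrier and dock below 0.01 N), for 0.2 s.
At the end, for the whole second after the job is handed in: Carrier flush on the face (within 0.035 rad and 2 mm), within 3 mm of the ledge lugs, 6 mm of the middle sideways, turned under 0.08 rad; ring in at least 3.3 of 4 mm; carrier still held by its grip between the fingers, at rest, pressing on the stage with 4 to 30 N (angle between the z axis of carrier and the z axis of face, either way round below 0.035 rad and angle between the x axis of carrier and the x axis of face, either way round below 0.08 rad and z of carrier in the frame of face between -0.002 and 0.002 m and x of carrier in the frame of face between -0.003 and 0.003 m and y of carrier in the frame of face between -0.006 and 0.006 m and value of joint reading_ring above 0.0033 m and contact force between carrier and gauge between 4 and 30 N and contact force between carrier and the fingers above 1 N and linear speed of carrier below 0.02 m/s and z of the grasp point in the frame of carrier below 0.05 m); the arm keeps its last pose, push and grip.
It fails at once if the carrier is rammed against the stage (over 50 N) (contact force between carrier and gauge above 50 N).
It fails at once if the timer is shifted by more than 20 mm (distance of timer_unit from where it was at the start of the episode above 0.02 m).
It fails at once if the petri dish is shifted by more than 20 mm (distance of petri_1 from where it was at the start of the episode above 0.02 m).
It fails at once if the reagent bottle is shifted by more than 20 mm (distance of bottle_mint from where it was at the start of the episode above 0.02 m).
It also fails if it takes over 38 s, if anything falls off the work surface, if the arm or the gripper's body presses on something with over 40 N, if the wrist force passes 120 N, or if a joint passes its speed limit or range.

ROBOT

A 7-joint arm with a two-finger parallel gripper is mounted at the origin on the work surface; the furniture and walls round the work are solid. World frame = base frame: x ahead of the robot, y to its left, z up, the work surface at z = 0. Lengths are in m, angles in rad, forces in N, time in s.
With the tool pointing down it reaches from about 0.425 to 0.925 m from the base axis. Payload 6.8 kg.
Tool frame: the origin (TCP) lies on the centre line of the jaws, within the pads' length; the fingertips stand 25 mm ahead of it and the grasp point (between the pads) lies 6 mm ahead of it; z points along the fingers, y is the line along which they close (so a half turn about z gives the same grasp; the last joint's range is limited). The gripper opens to 85 mm and grips with 20 to 120 N. Pads are 22 mm wide; open, the fingers measure 114 mm over their backs; the gripper's body (76 mm by 85 mm) begins 54 mm behind the grasp point. The pads swing forward as they close: fully open they stand 13 mm farther back than shut.
Start: joints at [-1.446, 0.477, 0.022, 1.555, -0.011, 1.109, -0.083], TCP at [0.156, 0.657, 0.256] pointing down, gripper open.
Joint ranges: [-2.96, 2.96], [-0.34, 2.1], [-1.41, 1.46], [0.24, 2.44], [-1.37, 4.51], [0.17, 1.92], [-2.96, 2.96]. Speed limits (rad/s): [2.39, 2.39, 3.14, 3.14, 3.14, 3.14, 3.14].

INTERFACE

Orientations are given as a rotation vector (axis times angle).
In Python, from bench import telemetry, grab_frame, job gives the robot as it stands.
- The arm moves only by the tool apply_moves, never from a script. Its argument "rows" is a list of rows, each a list of 2 entries, a list of its own where there are three numbers: the shift along the tool's x, y, z each as a share of 250 mm, from -1 to 1, then the turn, a rotation vector about the tool's x, y, z each as a share of pi rad, from -1 to 1. A call has 1 to 10 rows; each row is the pose to reach, as a shift and turn from the pose commanded when the call began, along the tool's axes at that moment, turning the shorter way round; what a row does not reach only later rows make up. A row lasts 1/8 s, in which the tool goes at most 62.5 mm and 10.7 degrees, less where a joint would pass 70% of its speed; a pose out of reach is approached as far as the arm can. A call with a number of a shift or a turn outside -1 to 1 is refused whole. A call with a gripper value outside its range is refused whole. "jaw" is the gripper's target within -1 to 1 (fully open at 1, half-way at 0, shut at -1), set as the call begins (left out, the last holds). The fingers move at their own pace and stop on an object; "newtons" is the grip in N (left out, the last holds). Time passes only in rows, so rows that repeat a pose let the fingers close. It gives the time, the measured TCP pose, the force, the opening and the grip force at its end, in the units of the state.
- telemetry.get_obs(): the state, without advancing time (a new reading comes with each control period).
- grab_frame(name): name is "scene" or "top"; returns a dict with "frame" (480x640x3 uint8, red, green, blue), "vertical_fov" (degrees; the focal length in pixels is half the picture's height over the tangent of half this angle, whatever the lens; pixels are square), "cx", "cy" (the principal point, pixels), "origin" and "attitude" of the camera in the world. Camera axes: x right, y up, looking along -z (the intrinsics and any distortion apply to the point x, -y, -z); pixel columns grow to the right and rows downward; lengths in m; the calibration is good to about 2 mm. A picture is of the moment at which its call begins. There is no depth.
- job.hand_in(): hands the job in; it is judged then, once.
The state is a dict: "clock": time; "joints": joint angles; "qvel": joint speeds; "tau": joint torques, N m; "tcp_pos": TCP position; "orientation": TCP orientation; "contact_force": force on the tool from outside, world axes, zero at the start; "moment": the same for the moment, N m; "grip_width": finger opening in m; "gripper_force": force on a finger pad.
Only numpy, scipy, OpenCV 4.12 (cv2) and the standard library are available. Lean on these libraries where they do the work, as an engineer would, in place of code of your own. Each camera call takes 0.05 s, during which the arm holds its last target. There are 200 camera calls.

## Working session

There is one attempt and no reset: what is moved stays moved. The work goes in short steps, Python scripts to look and compute and a tool call to move; the robot and the scene stay as the last step left them, time stands still between calls to the robot, and variables do not carry over. Pictures are saved under pics/ and viewed, at most 10 in all, crops included, and the job is handed in when it is done.

Besides the shell and the picture viewer there is one more tool, called after "Emit:" as name(argument=value, ...) on one line, values as JSON. apply_moves: Moves the arm, as the interface text tells. Its arguments: {"type":"object","properties":{"rows":{"type":"array"},"jaw":{"type":"number"},"newtons":{"type":"number"}},"required":["rows"]}

```bash
ls; mkdir -p pics
cat > h.py <<'E'
import numpy as np, cv2
from scipy.spatial.transform import Rotation as R
from bench import telemetry, grab_frame, job
E
python3 - <<'E'
from h import *
o=telemetry.get_obs(); print({k:np.round(v,3) for k,v in o.items()})
for n in ("scene","top"):
    f=grab_frame(n); cv2.imwrite(f"pics/{n}0.png",f["frame"][:,:,::-1])
    print(n,{k:v for k,v in f.items() if k!="frame"})
E
```

```text
pics
{'clock': np.float64(0.0), 'joints': array([-1.446,  0.478,  0.022,  1.556, -0.012,  1.109, -0.083]), 'qvel': array([ 0.001,  0.   , -0.003,  0.001,  0.   , -0.   ,  0.   ]), 'tau': array([ 1.0000e-03, -5.9646e+01,  1.6080e+00, -2.8120e+01,  1.2000e-02,
        9.0000e-03,  0.0000e+00]), 'tcp_pos': array([0.156, 0.656, 0.255]), 'orientation': array([-3.65e-01, -3.12e+00,  3.00e-03]), 'contact_force': array([-0.518,  0.544, -0.579]), 'moment': array([ 0.015, -0.036, -0.027]), 'gripper_force': np.float64(0.0), 'grip_width': np.float64(0.086)}
scene {'vertical_fov': 42.34979916255203, 'cx': 323.0286456842899, 'cy': 230.51217661520977, 'origin': array([-0.62581173, -0.7055632 ,  0.83499233]), 'attitude': array([ 1.0323033 , -0.50219909, -0.83260822])}
top {'vertical_fov': 45.24306084012167, 'cx': 319.46432543473856, 'cy': 241.73729045137088, 'origin': array([0.44058386, 0.22080841, 1.55682022]), 'attitude': array([ 0.04692827, -0.08472004, -1.57097162])}
```

View pics/scene0.png

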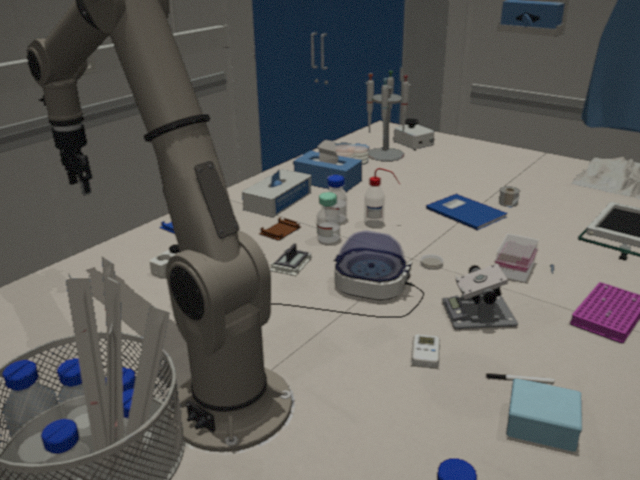

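View pics/top0.png

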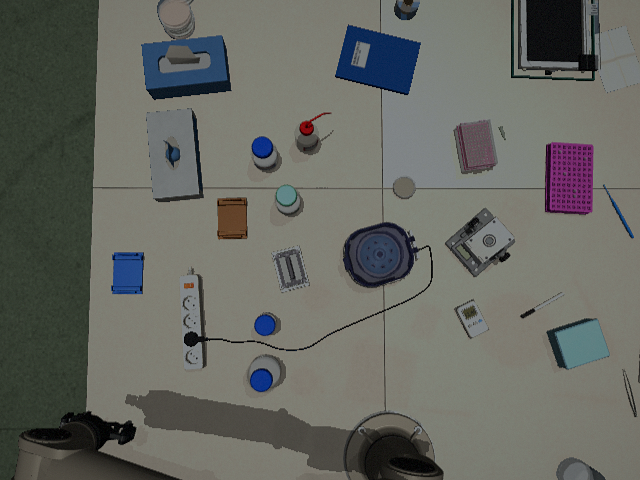

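The scene view shows the dock with the carrier at about (291,260) and the stage at (480,300). In the top view the dock and carrier are at (291,269) and the stage at (481,242). The petri dish is at (404,187), the timer at (471,318) and the mint bottle at (288,198).

```bash
cat >> h.py <<'E'
CAM={"scene":(42.34979916255203,323.0286456842899,230.51217661520977,[-0.62581173,-0.7055632,0.83499233],[1.0323033,-0.50219909,-0.83260822]),
"top":(45.24306084012167,319.46432543473856,241.73729045137088,[0.44058386,0.22080841,1.55682022],[0.04692827,-0.08472004,-1.57097162])}
def proj(n,P):
    v,cx,cy,o,a=CAM[n]; f=240/np.tan(np.radians(v)/2)
    p=(np.atleast_2d(P)-o)@R.from_rotvec(a).as_matrix()
    return np.c_[cx-f*p[:,0]/p[:,2], cy+f*p[:,1]/p[:,2]]
def unproj(n,uv,z):
    v,cx,cy,o,a=CAM[n]; f=240/np.tan(np.radians(v)/2)
    uv=np.atleast_2d(uv); d=np.c_[(uv[:,0]-cx)/f,-(uv[:,1]-cy)/f,-np.ones(len(uv))]@R.from_rotvec(a).as_matrix().T
    z=np.broadcast_to(z,len(uv)); return np.array(o)+d*((z-o[2])/d[:,2])[:,None]
E
python3 - <<'E'
from h import *
t=cv2.imread("pics/top0.png"); s=cv2.imread("pics/scene0.png")
def crop(im,x,y,w,h,k): return cv2.resize(im[y:y+h,x:x+w],None,fx=k,fy=k,interpolation=cv2.INTER_CUBIC)
a=np.hstack([crop(t,260,237,64,64,6),crop(t,446,205,64,64,6)])
b=np.hstack([crop(s,262,230,64,48,6),crop(s,440,256,80,48+24,5)[:288,:384]])
cv2.imwrite("pics/crops.png",np.vstack([a[:, :768],np.pad(b,((0,0),(0,768-b.shape[1]),(0,0)))])[:600+72])
im=np.vstack([a,np.pad(b,((0,0),(0,768-b.shape[1]),(0,0)))]); print(im.shape)
cv2.imwrite("pics/crops.png",cv2.resize(im,(600*768//672,600)))
for n,uv,z in [("dock",(291,269),.0),("stage",(481,242),.085),("bottle",(287,194),.142),("petri",(404,187),.015),("timer",(471,318),.023)]: print(n,unproj("top",uv,z).round(3))
E
```

```text
(672, 768, 3)
dock [[0.498 0.26  0.   ]]
stage [[ 0.563 -0.232  0.085]]
bottle [[0.678 0.267 0.142]]
petri [[ 0.719 -0.047  0.015]]
timer [[ 0.366 -0.219  0.023]]
```

View pics/crops.png

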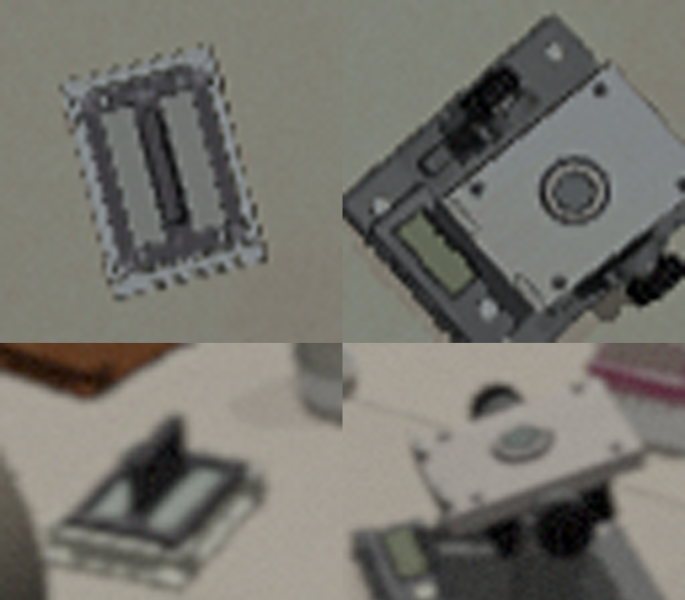

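The crop shows the white dock, with its corners clear in the top view, and the carrier grip along the dock's long axis. It also shows the stage's tilted face with the ring, the lugs on the side facing the readout, and the screws. I'll enlarge the stage to pick its corners.

Run:
```python
from h import *
t,s=[np.mean([grab_frame(n)["frame"].astype(float) for _ in range(6)],0)[:,:,::-1] for n in ("top","scene")]
np.save("t.npy",t);np.save("s.npy",s)
def crop(im,x,y,w,h,k): return cv2.resize(np.clip(im[y:y+h,x:x+w]*1.2,0,255).astype(np.uint8),None,fx=k,fy=k,interpolation=cv2.INTER_CUBIC)
im=np.hstack([crop(t,460,208,60,70,8)[:, :400],crop(s,452,255,60,70,8)[:,:400]]) if 0 else np.hstack([crop(t,464,210,57,70,7),crop(s,455,262,56,70,7)])
cv2.imwrite("pics/stage2.png",im); print(im.shape)
```

```text
(490, 791, 3)
```

View pics/stage2.png

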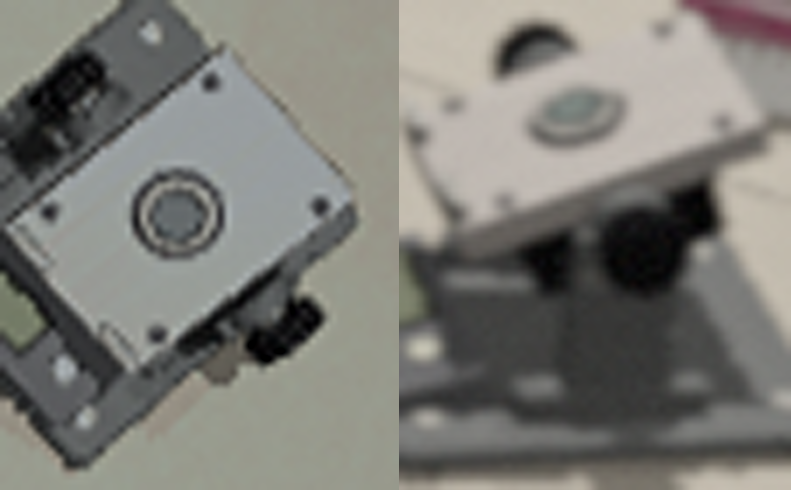

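Corners, screws and ring are clear. In the top panel the ring is at (178,213) and the face corners are at (225,48), (352,192), (145,372) and (5,225). The scene panel shows the same features with the ring at (577,110). Next I'll fit the poses.

```bash
cat > fit.py <<'E'
from h import *
from scipy.optimize import least_squares
def px(p,x0,y0,ox,k=7): p=np.array(p,float); return np.c_[(p[:,0]-ox+.5)/k-.5+x0,(p[:,1]+.5)/k-.5+y0]
# order: corners UL UR LR LL, screws UL UR LR LL, ring
T=px([(225,48),(352,192),(145,372),(5,225),(211,82),(321,206),(157,334),(50,211),(178,213)],464,210,0)
S=px([(690,8),(766,130),(460,235),(408,120),(663,28),(723,122),(505,200),(455,105),(577,110)],455,262,399)
wS=np.array([.3,1,.6,.3,1,1,1,1,1])
def pts(q):
    x,y,yaw,t,sx,sy=q[:6]
    M=R.from_euler("ZY",[yaw,-t]).as_matrix()  # x uphill, z leans back to -x
    sg=np.array([(1,1),(1,-1),(-1,-1),(-1,1)])
    L=np.r_[np.c_[sg*(.052,.036),np.zeros(4)],np.c_[sg*(sx,sy),np.zeros(4)],[[0,0,.0035]]]
    c=np.array([x,y,.085])+.015*M[:,2]
    return c+L@M.T,c,M
def res(q):
    P=pts(q)[0]
    return np.r_[((proj("top",P)-T-q[6:8])).ravel(),((proj("scene",P)-S-q[8:10])*wS[:,None]).ravel(),q[6:]/.8]
if __name__=="__main__":
    r=least_squares(res,[.56,-.23,-.7,.35,.043,.028,0,0,0,0],loss="soft_l1",f_scale=.7)
    q=r.x; print("x y yaw tilt sx sy, px bias",q.round(4)); P,c,M=pts(q); print("face c",c.round(4))
    print((proj("top",P)-T).round(1).tolist()); print((proj("scene",P)-S).round(1).tolist())
    cov=np.linalg.inv(r.jac.T@r.jac); print("sd",np.sqrt(np.diag(cov))[:6].round(4)*.5)
    # dock and grip in the top view
    t=np.load("t.npy"); s=np.load("s.npy")
    D=np.array([(68,85),(205,45),(263,255),(115,295)])
    D=np.c_[(D[:,0]+.5)/5.357-.5+260,(D[:,1]+.5)/5.357-.5+237]
    print("dock",unproj("top",D,.015).round(4).tolist(),unproj("top",D,.015).mean(0).round(4))
    for n,im,(x0,y0,w,h) in (("top",t,(270,247,44,46)),("scene",s,(268,236,46,40))):
        g=cv2.resize(im[y0:y0+h,x0:x0+w].mean(2).astype(np.float32),None,fx=8,fy=8,interpolation=cv2.INTER_CUBIC)
        for th in (45,55,65,75):
            k,lab,st,ce=cv2.connectedComponentsWithStats((g<th).astype(np.uint8))
            if k<2: continue
            i=1+st[1:,4].argmax(); yx=np.argwhere(lab==i)[:,::-1].astype(np.float32)
            c,wh,a=cv2.minAreaRect(yx); b=(cv2.boxPoints((c,wh,a))+.5)/8-.5+(x0,y0)
            print(n,th,np.round((np.array(c)+.5)/8-.5+(x0,y0),2),np.round(np.array(wh)/8,1),round(a,1), unproj("top",b.mean(0),.05).round(4) if n=="top" else "")
E
python3 fit.py
```

```text
x y yaw tilt sx sy, px bias [ 0.5721 -0.2539 -0.8554  0.3605  0.0368  0.03   -0.0579  0.028   0.0379
 -0.011 ]
face c [ 0.5686 -0.2499  0.099 ]
[[0.6, -0.7], [1.6, 0.0], [-1.4, 0.2], [-0.1, 0.3], [-0.6, 0.1], [-0.4, 0.1], [-0.1, 0.2], [-0.4, 0.2], [0.6, -0.3]]
[[1.4, -0.2], [0.9, -1.9], [0.4, -0.9], [-0.5, -0.8], [-0.1, 0.5], [-0.3, 0.2], [-0.3, 0.4], [-0.4, 0.4], [0.6, -0.4]]
sd [0.001   0.00085 0.0087  0.01925 0.0005  0.0006 ]
dock [[0.5413, 0.31, 0.015], [0.5613, 0.2416, 0.015], [0.4564, 0.2126, 0.015], [0.4367, 0.2862, 0.015]] [0.4989 0.2626 0.015 ]
top 45 [291.63 267.89] [21.7  3.9] 83.2 [[0.4986 0.2573 0.05  ]]
top 55 [289.92 267.79] [23.3  5.3] 75.8 [[0.4989 0.2618 0.05  ]]
top 65 [290.2  268.92] [26.5  5.6] 76.0 [[0.4959 0.261  0.05  ]]
top 75 [290.08 268.16] [35.8 19.3] 75.3 [[0.4979 0.2613 0.05  ]]
scene 45 [290.78 253.53] [ 8.  15.9] 45.0 
scene 55 [290.72 253.41] [ 8.8 17.2] 45.0 
scene 65 [292.46 252.96] [12.9 20. ] 58.8 
scene 75 [291.23 258.75] [18.9 30.5] 45.9
```

```bash
cat > ov.py <<'E'
from fit import *
import fit
t=np.load("t.npy"); s=np.load("s.npy")
def up(im,x,y,w,h,k): return cv2.resize(np.clip(im[y:y+h,x:x+w]*1.2,0,255).astype(np.uint8),None,fx=k,fy=k,interpolation=cv2.INTER_CUBIC)
def draw(im,n,P,x0,y0,k,col=(0,0,255),closed=True):
    p=(proj(n,P)-(x0,y0)+.5)*k-.5
    cv2.polylines(im,[np.round(p*8).astype(np.int32)],closed,col,1,cv2.LINE_AA,3)
E
python3 - <<'E'
from ov import *
q0=[.57,-.25,-.85,.36,.037,.03,0,0,0,0]
W=np.r_[np.repeat(np.arange(9)<4,2),np.repeat(np.arange(9)<4,2)]
for nm,m in (("all",np.ones(36)),("corners+ring",np.r_[(W|np.tile(np.repeat(np.arange(9)==8,2),2))]),("screws+ring",~W)):
    r=least_squares(lambda q:res(q)*np.r_[m*1.,np.ones(4)],q0,loss="soft_l1",f_scale=.7); print(nm,r.x.round(4),pts(r.x)[1].round(4))
    if nm!="corners+ring":
        if nm=="all": a=up(t,464,210,57,70,7); b=up(s,455,262,56,70,7)
        c,M=pts(r.x)[1:]
        th=np.linspace(0,2*np.pi,40)
        ring=np.c_[.014*np.cos(th),.014*np.sin(th),0*th+.004]
        lug=lambda y:np.array([(-.0453,y-.009,0),(-.0453,y+.009,0),(-.0453,y+.009,.008),(-.0453,y-.009,.008)])
        for L in (np.array([(.052,.036,0),(.052,-.036,0),(-.052,-.036,0),(-.052,.036,0)]),ring,lug(.024),lug(-.024)):
            for im,n,x0,y0 in ((a,"top",464,210),(b,"scene",455,262)): draw(im,n,c+L@M.T,x0,y0,7,(0,0,255) if nm=="all" else (0,255,0))
cv2.imwrite("pics/ov1.png",np.hstack([a,b]))
E
```

```text
all [ 0.5721 -0.2539 -0.8554  0.3605  0.0368  0.03   -0.0579  0.028   0.0379
 -0.011 ] [ 0.5686 -0.2499  0.099 ]
corners+ring [ 5.70800e-01 -2.52800e-01 -8.48900e-01  3.45400e-01 -1.04796e+01
 -3.22700e+00 -1.40000e-03  2.49100e-01  1.07200e-01 -5.10800e-01] [ 0.5675 -0.249   0.0991]
screws+ring [ 0.5725 -0.2542 -0.8609  0.3666  0.0368  0.03   -0.0798 -0.0603  0.0291
  0.1669] [ 0.569  -0.2502  0.099 ]
```

View pics/ov1.png

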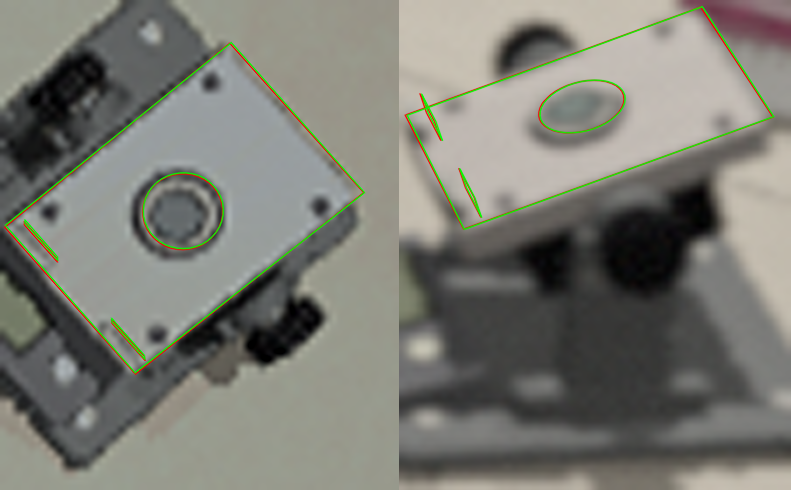

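```bash
cat >> ov.py <<'E'
Tl=px([(33,243),(121,341)],464,210,0)
def pts2(q):
    P,c,M=pts(q); P=P.copy(); P[4:8]+=M[:,0]*q[10]
    L=np.array([(-.0453,.024,.005),(-.0453,-.024,.005)])
    return P,c,M,c+L@M.T
def res2(q):
    P,c,M,Lg=pts2(q)
    return np.r_[(proj("top",P)-T-q[6:8]).ravel(),((proj("scene",P)-S-q[8:10])*wS[:,None]).ravel(),(proj("top",Lg)-Tl-q[6:8]).ravel(),q[6:10]/.8]
def show(q,name):
    a=up(t,464,210,57,70,7); b=up(s,455,262,56,70,7); c,M=pts(q)[1:]; th=np.linspace(0,2*np.pi,40)
    ring=np.c_[.014*np.cos(th),.014*np.sin(th),0*th+.004]
    lug=lambda y:np.array([(-.0453,y-.009,0),(-.0453,y+.009,0),(-.0453,y+.009,.008),(-.0453,y-.009,.008)])
    for L in (np.array([(.052,.036,0),(.052,-.036,0),(-.052,-.036,0),(-.052,.036,0)]),ring,lug(.024),lug(-.024)):
        for im,n,x0,y0 in ((a,"top",464,210),(b,"scene",455,262)): draw(im,n,c+L@M.T,x0,y0,7)
    cv2.imwrite(name,np.hstack([a,b]))
E
python3 - <<'E'
from ov import *
q0=[.57,-.25,-.85,.36,.037,.03,0,0,0,0,0]
r=least_squares(res2,q0,loss="soft_l1",f_scale=.7); q=r.x; print(q.round(4),pts(q)[1].round(4))
e=res2(q)[:40].reshape(-1,2).round(1).tolist(); print(e[:9]);print(e[9:18]);print(e[18:])
np.save("q.npy",q); show(q,"pics/ov2.png")
# edge-gradient check: sample profile across uphill edge & lower edge & sides in both views
c,M=pts(q)[1:]
for n,im in (("top",t),("scene",s)):
    g=im.mean(2).astype(np.float32)
    for nm,ax,sgn in (("up",0,1),("low",0,-1),("left",1,1),("right",1,-1)):
        d=np.arange(-8,8.1,.5)*1e-3; acc=0
        for w in np.linspace(-.6,.6,25):
            L=np.zeros((len(d),3)); h=(.052,.036)
            L[:,ax]=sgn*h[ax]+sgn*d; L[:,1-ax]=w*h[1-ax]
            p=proj(n,c+L@M.T).astype(np.float32); acc=acc+cv2.remap(g,p[:,:1],p[:,1:],cv2.INTER_LINEAR).ravel()
        gr=np.gradient(acc/25); i=np.argsort(-abs(gr))[:3]; print(n,nm,[(round(d[j]*1e3,1),round(float(gr[j]),1)) for j in i])
E
```

```text
[ 0.5711 -0.2526 -0.8586  0.3624  0.0368  0.03    0.0377  0.0987  0.0194
 -0.1975  0.0025] [ 0.5676 -0.2486  0.099 ]
[[0.2, -0.4], [1.1, 0.4], [-2.0, 0.5], [-0.6, 0.5], [-0.3, -0.2], [-0.2, -0.2], [0.2, -0.2], [-0.1, -0.2], [0.1, 0.0]]
[[0.2, 0.0], [0.2, -1.7], [-0.2, -0.4], [-0.3, -0.2], [0.2, 0.3], [-0.0, 0.1], [-0.1, 0.2], [-0.0, 0.3], [-0.1, -0.2]]
[[0.5, 0.0], [0.4, 0.1]]
top up [(np.float64(-1.5), -4.5), (np.float64(-2.0), -4.1), (np.float64(-1.0), -3.8)]
top low [(np.float64(0.0), -12.0), (np.float64(-0.5), -11.8), (np.float64(0.5), -11.0)]
top left [(np.float64(-0.5), -12.6), (np.float64(-1.0), -11.7), (np.float64(0.0), -11.2)]
top right [(np.float64(-0.5), -13.0), (np.float64(-1.0), -12.5), (np.float64(0.0), -12.5)]
scene up [(np.float64(-1.0), -3.8), (np.float64(-0.5), -3.7), (np.float64(-1.5), -3.7)]
scene low [(np.float64(3.0), 4.7), (np.float64(3.5), 4.6), (np.float64(2.5), 4.4)]
scene left [(np.float64(-0.5), -1.9), (np.float64(0.0), -1.9), (np.float64(-1.0), -1.9)]
scene right [(np.float64(2.5), -4.5), (np.float64(2.0), -4.5), (np.float64(3.0), -4.5)]
```

The fitted face agrees with the edge profiles to about 1 mm: centre (0.567, -0.248, 0.099), yaw -0.859, tilt 0.362. The carrier grip is at about (0.4985, 0.2615) with yaw of about 0.245. Now I'll cross-check the grip in the scene view and compute the first moves.

```bash
cat >> h.py <<'E'
def rel(p,Rt,o=None):
    o=o or telemetry.get_obs(); R0=R.from_rotvec(o["orientation"])
    d=R0.inv().apply(np.array(p)-o["tcp_pos"]); w=(R0.inv()*Rt).as_rotvec()
    return (d/.25).round(4).tolist(),(w/np.pi).round(4).tolist(),"rows>=%.1f"%max(np.linalg.norm(d)/.0625,np.linalg.norm(w)/.187)
def down(yaw): return R.from_euler("z",yaw)*R.from_matrix(np.diag([-1.,1,-1]))
def face(yaw,t): return R.from_euler("ZY",[yaw,-t])*R.from_matrix(np.diag([-1.,1,-1]))
E
python3 - <<'E'
from h import *
c=np.array([.4985,.2615,0]); u=np.array([np.cos(.245),np.sin(.245),0])
for z in (.052,): print("scene grip ends+mid",proj("scene",[c+u*k+[0,0,z] for k in(-.028,0,.028)]).round(1), "mid body",proj("scene",c+[0,0,.038]).round(1))
# grip axis from intensity moments in the top image
t=np.load("t.npy").mean(2); sub=cv2.resize(t[250:287,276:306].astype(np.float32),None,fx=4,fy=4,interpolation=cv2.INTER_CUBIC)
yy,xx=np.mgrid[:sub.shape[0],:sub.shape[1]]/4+np.array([250-.375,276-.375])[:,None,None]
for th in (50,55,60):
    k,lab,st,ce=cv2.connectedComponentsWithStats((sub<th).astype(np.uint8)); i=1+st[1:,4].argmax(); m=lab==i
    p=unproj("top",np.c_[xx[m],yy[m]],.05)[:,:2]; C=np.cov(p.T); w,v=np.linalg.eigh(C); v=v[:,1]*np.sign(v[0,1])
    print(th,p.mean(0).round(4),"yaw",np.arctan2(v[1],v[0]).round(3),"len",(np.sqrt(12*w)).round(4))
o=telemetry.get_obs()
print(rel([.33,.46,.30],down(.245)))
print(rel([.4985,.2615,.30],down(.245)))
E
```

```text
scene grip ends+mid [[286.4 251.7]
 [290.9 247.1]
 [295.4 242.6]] mid body [[291.1 251.7]]
50 [0.4952 0.2571] yaw 0.206 len [0.0069 0.0605]
55 [0.4974 0.2608] yaw 0.254 len [0.0151 0.0611]
60 [0.497  0.2611] yaw 0.248 len [0.0149 0.0636]
([-0.8598, -0.6052, -0.1747], [0.0, 0.0, -0.1521], 'rows>=4.3')
([-1.6989, -1.2222, -0.1748], [0.0, 0.0, -0.1521], 'rows>=8.4')
```

Emit:
apply_moves(rows=[[[-0.86, -0.605, -0.175], [0, 0, -0.152]], [[-0.86, -0.605, -0.175], [0, 0, -0.152]], [[-0.86, -0.605, -0.175], [0, 0, -0.152]], [[-0.86, -0.605, -0.175], [0, 0, -0.152]], [[-0.86, -0.605, -0.175], [0, 0, -0.152]], [[-0.86, -0.605, -0.175], [0, 0, -0.152]]], jaw=0)

```text
clock: 1.45
tcp_pos: [0.3308, 0.4596, 0.3005]
orientation: [-0.38, 3.118, 0.001]
contact_force: [0.3, 0.3, 0.1]
grip_width: 0.0432
gripper_force: 0.0
```

```bash
python3 -c "
from h import *
print(rel([.4975,.2615,.15],down(.247)))"
```

```text
([-0.4569, -0.9297, 0.6015], [0.0002, 0.0002, -0.0015], 'rows>=4.8')
```

Emit:
apply_moves(rows=[[[-0.457, -0.93, 0.1], [0, 0, -0.0015]], [[-0.457, -0.93, 0.1], [0, 0, -0.0015]], [[-0.457, -0.93, 0.1], [0, 0, -0.0015]], [[-0.457, -0.93, 0.1], [0, 0, -0.0015]], [[-0.457, -0.93, 0.1], [0, 0, -0.0015]], [[-0.457, -0.93, 0.6], [0, 0, -0.0015]], [[-0.457, -0.93, 0.6], [0, 0, -0.0015]], [[-0.457, -0.93, 0.6], [0, 0, -0.0015]], [[-0.457, -0.93, 0.6], [0, 0, -0.0015]]])

```text
clock: 2.58
tcp_pos: [0.4976, 0.2644, 0.1518]
orientation: [-0.394, 3.115, 0.002]
contact_force: [0.7, -0.0, 0.3]
grip_width: 0.0426
gripper_force: 0.0
```

Run:
```python
from h import *
print(rel([.4975,.2615,.049],down(.247)),telemetry.get_obs()["tcp_pos"])
t,s=[grab_frame(n)["frame"][:,:,::-1] for n in ("top","scene")]
k=7
a=cv2.resize(t[235:305,258:314],None,fx=k,fy=k,interpolation=cv2.INTER_CUBIC);b=cv2.resize(s[210:280,262:318],None,fx=k,fy=k,interpolation=cv2.INTER_CUBIC)
cv2.imwrite("pics/above.png",np.hstack([a,b]))
```

```text
([0.0041, -0.0117, 0.411], [0.0004, 0.0006, 0.0015], 'rows>=1.6') [0.49760654 0.26441866 0.15176374]
```

View pics/above.png

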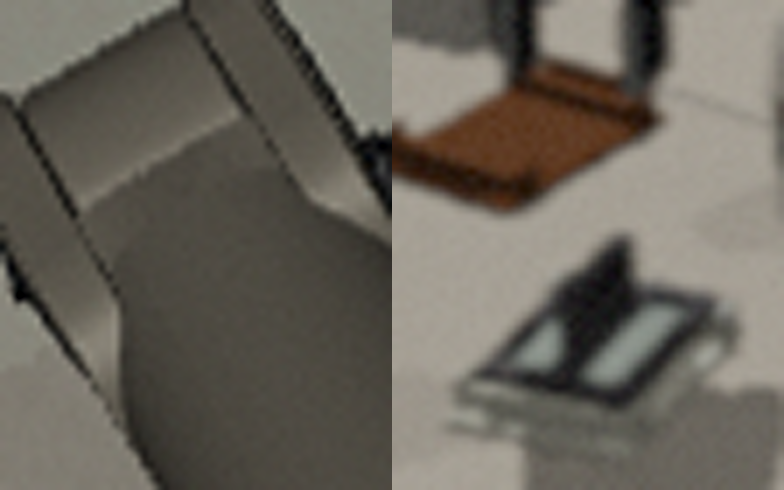

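The scene panel shows the fingers at (515,60) and (645,50), astride the carrier's line. The grip top runs from (558,275) to (625,235), which agrees with the estimate. I'll descend and grip.

Emit:
apply_moves(rows=[[[0, 0, 0.2], [0, 0, 0]], [[0, 0, 0.35], [0, 0, 0]], [[0, 0, 0.41], [0, 0, 0]], [[0, 0, 0.41], [0, 0, 0]], [[0, 0, 0.41], [0, 0, 0]]])

```text
clock: 3.3
tcp_pos: [0.4985, 0.2629, 0.0494]
orientation: [-0.39, 3.114, 0.002]
contact_force: [0.1, -0.4, -0.3]
grip_width: 0.0423
gripper_force: 0.0
```

```bash
python3 -c "
from h import *
print(rel([.4975,.2615,.049],down(.247)))"
```

```text
([0.0054, -0.0045, 0.0017], [0.0004, 0.001, 0.0007], 'rows>=0.0')
```

Emit:
apply_moves(rows=[[[0.004, -0.003, 0], [0, 0, 0]], [[0.004, -0.003, 0], [0, 0, 0]], [[0.004, -0.003, 0], [0, 0, 0]], [[0.004, -0.003, 0], [0, 0, 0]], [[0.004, -0.003, 0], [0, 0, 0]], [[0.004, -0.003, 0], [0, 0, 0]]], jaw=-1, newtons=60)

```text
clock: 4.05
tcp_pos: [0.497, 0.2615, 0.0486]
orientation: [-0.39, 3.116, 0.001]
contact_force: [-1.4, -1.7, 7.2]
grip_width: 0.0091
gripper_force: 59.7
```

Emit:
apply_moves(rows=[[[0, 0, -0.06], [0, 0, 0]], [[0, 0, -0.2], [0, 0, 0]], [[0, 0, -0.4], [0, 0, 0]], [[0, 0, -0.6], [0, 0, 0]], [[0, 0, -0.8], [0, 0, 0]], [[0, 0, -0.96], [0, 0, 0]], [[0, 0, -0.96], [0, 0, 0]], [[0, 0, -0.96], [0, 0, 0]]])

```text
clock: 5.05
tcp_pos: [0.4958, 0.2608, 0.2872]
orientation: [0.391, -3.116, 0.0]
contact_force: [-0.3, 0.5, -1.6]
grip_width: 0.0088
gripper_force: 58.6
```

Run:
```python
from h import *
o=telemetry.get_obs(); print(o["tcp_pos"],o["orientation"])
F=face(-.859,.362)
n=-F.as_matrix()[:,2]; c=np.array([.567,-.248,.099]); print("n",n)
print("mid",rel([.55,.05,.29],down(.247-.55)))
s=grab_frame("scene")["frame"][:,:,::-1]; u,v=proj("scene",o["tcp_pos"])[0].astype(int); print(u,v)
cv2.imwrite("pics/held.png",cv2.resize(s[v-35:v+45,u-40:u+40],None,fx=7,fy=7,interpolation=cv2.INTER_CUBIC))
```

```text
[0.49576616 0.26077202 0.28721173] [ 3.90696629e-01 -3.11637497e+00  4.36218566e-04]
n [-0.23132595  0.26815521  0.9351904 ]
mid ([-0.0021, -0.8706, -0.011], [-0.0001, -0.0002, 0.1758], 'rows>=3.5')
287 165
```

View pics/held.png

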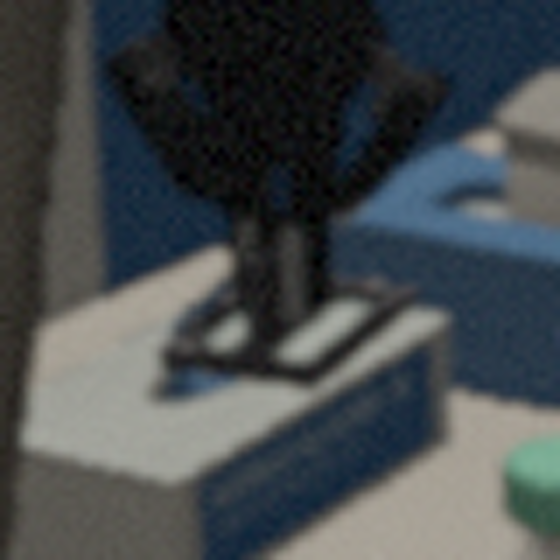

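The carrier is held in the fingers, with its corners at about (165,355), (312,380) and (412,293) in the picture. I'll check the predicted corners against those.

Run:
```python
from h import *
o=telemetry.get_obs(); M=R.from_rotvec(o["orientation"]).as_matrix()
for z in (.0266,.0346):
  L=np.array([(sx*.045,sy*.032,z) for sx,sy in((1,1),(1,-1),(-1,-1),(-1,1))])
  print(((proj("scene",o["tcp_pos"]+L@M.T)-(287-40,165-35)+.5)*7).round(0).tolist())
```

```text
[[152.0, 353.0], [314.0, 377.0], [418.0, 292.0], [262.0, 271.0]]
[[154.0, 374.0], [315.0, 398.0], [419.0, 313.0], [263.0, 291.0]]
```

Emit:
apply_moves(rows=[[[0, -0.22, 0], [0, 0, 0.044]], [[0, -0.44, 0], [0, 0, 0.088]], [[0, -0.66, 0], [0, 0, 0.132]], [[0, -0.87, 0], [0, 0, 0.176]], [[0, -0.87, 0], [0, 0, 0.176]], [[0, -0.87, 0], [0, 0, 0.176]]])

```text
clock: 5.85
tcp_pos: [0.5493, 0.0509, 0.2863]
orientation: [-0.473, -3.103, 0.001]
contact_force: [0.7, 0.5, -0.4]
grip_width: 0.009
gripper_force: 58.7
```

```bash
cat >> h.py <<'E'
FC=np.array([.567,-.248,.099]); YAW,TILT=-.859,.362
def tgt(dx,dy,d,tilt=TILT):
    M=R.from_euler("ZY",[YAW,-TILT]).as_matrix(); return FC+M@[dx,dy,d+.0346]
def inface(o):
    M=R.from_euler("ZY",[YAW,-TILT]).as_matrix(); r=(face(YAW,TILT).inv()*R.from_rotvec(o["orientation"])).as_rotvec()
    return ((o["tcp_pos"]-FC)@M-[0,0,.0346]).round(4),r.round(4),(np.array(o["contact_force"])@M).round(1)
E
python3 -c "
from h import *
print(tgt(.005,0,.1),rel(tgt(.005,0,.1),face(YAW,TILT)))"
```

```text
[ 0.53891784 -0.21544689  0.22664735] ([-0.2783, -1.029, 0.2388], [0.0315, -0.1129, 0.1752], 'rows>=4.4')
```

Emit:
apply_moves(rows=[[[-0.1, -0.5, 0], [0.008, -0.03, 0.045]], [[-0.278, -0.99, 0.1], [0.0315, -0.113, 0.175]], [[-0.278, -0.99, 0.239], [0.0315, -0.113, 0.175]], [[-0.278, -0.99, 0.239], [0.0315, -0.113, 0.175]], [[-0.278, -0.99, 0.239], [0.0315, -0.113, 0.175]], [[-0.278, -0.99, 0.239], [0.0315, -0.113, 0.175]], [[-0.278, -0.99, 0.239], [0.0315, -0.113, 0.175]], [[-0.278, -0.99, 0.239], [0.0315, -0.113, 0.175]]])

```text
clock: 6.85
tcp_pos: [0.5433, -0.2048, 0.2281]
orientation: [1.164, 2.549, -0.21]
contact_force: [-0.3, 0.4, -1.2]
grip_width: 0.0092
gripper_force: 58.8
```

Run:
```python
from h import *
o=telemetry.get_obs(); print(inface(o)); print(o["joints"].round(2)); print(rel(tgt(.005,0,.03),face(YAW,TILT)))
```

```text
(array([0.0006, 0.0102, 0.1032]), array([-0.0038, -0.0018, -0.0015]), array([-0.9,  0. , -0.9]))
[-0.36  0.25  0.57  2.07  0.16  0.58  0.77]
([-0.0168, -0.0421, 0.2927], [0.0012, 0.0006, 0.0005], 'rows>=1.2')
```

Emit:
apply_moves(rows=[[[-0.017, -0.042, 0.1], [0.001, 0.0006, 0.0005]], [[-0.017, -0.042, 0.2], [0.001, 0.0006, 0.0005]], [[-0.017, -0.042, 0.29], [0.001, 0.0006, 0.0005]], [[-0.017, -0.042, 0.29], [0.001, 0.0006, 0.0005]], [[-0.017, -0.042, 0.29], [0.001, 0.0006, 0.0005]]])

```text
clock: 7.48
tcp_pos: [0.5545, -0.2354, 0.1623]
orientation: [1.17, 2.548, -0.214]
contact_force: [0.6, -0.3, -1.7]
grip_width: 0.0096
gripper_force: 58.9
```

Run:
```python
from h import *
o=telemetry.get_obs(); print(inface(o)); print(rel(tgt(.004,0,.012),face(YAW,TILT)))
t,s=[np.mean([grab_frame(n)["frame"].astype(float) for _ in range(4)],0)[:,:,::-1] for n in ("top","scene")]
M=R.from_rotvec(o["orientation"]).as_matrix()
def up(im,x,y,w,h,k): return cv2.resize(np.clip(im[y:y+h,x:x+w]*1.4,0,255).astype(np.uint8),None,fx=k,fy=k,interpolation=cv2.INTER_CUBIC)
a=up(t,460,205,64,70,6);b=up(s,452,235,64,70,6)
F=R.from_euler("ZY",[YAW,-TILT]).as_matrix()
for im,n,x0,y0 in ((a,"top",460,205),(b,"scene",452,235)):
  for P,col in ((o["tcp_pos"]+np.array([(sx*.045,sy*.032,.0266) for sx,sy in((1,1),(1,-1),(-1,-1),(-1,1))])@M.T,(0,0,255)),(FC+np.array([(sx*.052,sy*.036,0) for sx,sy in((1,1),(1,-1),(-1,-1),(-1,1))])@F.T,(0,255,0))):
    for j,p in enumerate((proj(n,P)-(x0,y0)+.5)*6): cv2.circle(im,tuple(int(v) for v in p.round()),3,col,1)
cv2.imwrite("pics/hover.png",np.hstack([a,b]))
```

```text
(array([ 0.0059, -0.0012,  0.0309]), array([ 0.0002, -0.0004,  0.0019]), array([-0. ,  0.2, -1.8]))
([0.0075, 0.0047, 0.0755], [-0.0001, 0.0001, -0.0006], 'rows>=0.3')
```

View pics/hover.png

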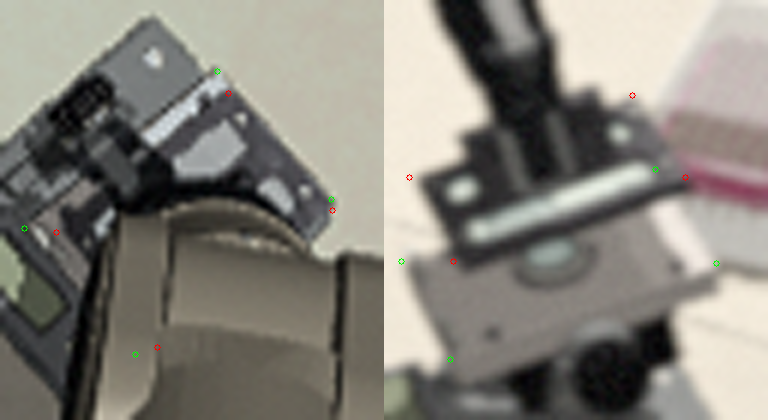

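The hover is right. The carrier and face corners in the scene panel share the same small offset from prediction, about +1.5 px, which is camera bias. I'll check the slope more carefully with line fits on the first images.

Run:
```python
from h import *
t=np.load("t.npy");s=np.load("s.npy")
F=R.from_euler("ZY",[YAW,-TILT]).as_matrix()
def edge(n,im,P0,P1,rng=4):
    g=cv2.GaussianBlur(im.mean(2).astype(np.float32),(0,0),.6)
    a,b=proj(n,[P0,P1]); u=(b-a)/np.linalg.norm(b-a); v=np.array([-u[1],u[0]]); d=np.arange(-rng,rng+.1,.1); out=[]
    for w in np.linspace(.1,.9,60):
        p=(a+(b-a)*w+d[:,None]*v).astype(np.float32); pr=cv2.remap(g,p[:,:1].copy(),p[:,1:].copy(),cv2.INTER_CUBIC).ravel()
        gr=np.gradient(pr)/.1; out.append(gr)
    G=np.array(out); W=np.linspace(.1,.9,60); L=np.linalg.norm(b-a)
    res=[]
    for sg in (1,-1):
        best=max(((np.interp(o+k*(W-.5),d,np.arange(len(d))),o,k) for o in np.arange(-3,3.01,.1) for k in np.arange(-3,3.01,.1)),key=lambda z:(sg*G[np.arange(60),z[0].round().astype(int)]).sum())
        res.append((("rise","fall")[sg<0],round(best[1],1),"rot",round(best[2]/L,3),"str",round(float(sg*G[np.arange(60),best[0].round().astype(int)].mean()*sg),1)))
    return res
C=lambda x,y,z=0:FC+F@[x,y,z]
for n,im in(("top",t),("scene",s)):
    for nm,A,B in (("right",C(-.052,-.036),C(.052,-.036)),("left",C(-.052,.036),C(.052,.036)),("up",C(.052,-.036),C(.052,.036)),("low",C(-.052,-.036),C(-.052,.036))): print(n,nm,edge(n,im,A,B))
for tl in (-.05,.05):
    F=R.from_euler("ZY",[YAW,-TILT-tl]).as_matrix(); 
    for n in("top","scene"):
        d=[proj(n,[C(-.052,-.036),C(.052,-.036)])]; e=np.diff(d[0],axis=0)[0]; print(tl,n,np.arctan2(e[1],e[0]).round(3),np.linalg.norm(e).round(1))
```

```text
top right [('rise', np.float64(2.9), 'rot', np.float64(0.043), 'str', 17.0), ('fall', np.float64(-0.2), 'rot', np.float64(-0.007), 'str', -48.8)]
top left [('rise', np.float64(0.2), 'rot', np.float64(-0.002), 'str', 44.6), ('fall', np.float64(-1.2), 'rot', np.float64(-0.002), 'str', -11.3)]
top up [('rise', np.float64(0.9), 'rot', np.float64(-0.007), 'str', 10.1), ('fall', np.float64(-0.4), 'rot', np.float64(-0.007), 'str', -14.6)]
top low [('rise', np.float64(0.4), 'rot', np.float64(0.011), 'str', 49.4), ('fall', np.float64(-3.0), 'rot', np.float64(-0.107), 'str', -19.5)]
scene right [('rise', np.float64(3.0), 'rot', np.float64(0.032), 'str', 0.2), ('fall', np.float64(0.8), 'rot', np.float64(0.009), 'str', -29.5)]
scene left [('rise', np.float64(0.4), 'rot', np.float64(0.067), 'str', 10.6), ('fall', np.float64(-3.0), 'rot', np.float64(0.067), 'str', -0.6)]
scene up [('rise', np.float64(-3.0), 'rot', np.float64(0.096), 'str', 2.0), ('fall', np.float64(-0.1), 'rot', np.float64(0.069), 'str', -18.3)]
scene low [('rise', np.float64(1.7), 'rot', np.float64(0.022), 'str', 16.5), ('fall', np.float64(-1.0), 'rot', np.float64(-0.011), 'str', -20.9)]
-0.05 top -0.676 41.7
-0.05 scene -0.306 47.0
0.05 top -0.66 41.5
0.05 scene -0.387 47.1
```

```bash
sed -i 's/TILT=-.859,.362/TILT=-.857,.353/' h.py; python3 -c "
from h import *
o=telemetry.get_obs();print(inface(o));print(rel(tgt(.004,0,.007),face(YAW,TILT)))"
```

```text
(array([ 0.0052, -0.0017,  0.0305]), array([ 0.0013, -0.0092,  0.0043]), array([-0.8,  0.9, -0.8]))
([0.0055, 0.0069, 0.0938], [-0.0004, 0.0029, -0.0014], 'rows>=0.4')
```

Emit:
apply_moves(rows=[[[0.005, 0.005, 0.05], [0, 0.003, -0.001]], [[0.005, 0.005, 0.08], [0, 0.003, -0.001]], [[0.005, 0.005, 0.094], [0, 0.003, -0.001]], [[0.005, 0.005, 0.094], [0, 0.003, -0.001]], [[0.005, 0.005, 0.094], [0, 0.003, -0.001]]])

```text
clock: 8.5
tcp_pos: [0.5597, -0.2405, 0.1392]
orientation: [1.171, 2.559, -0.21]
contact_force: [0.8, -0.2, -0.5]
grip_width: 0.0087
gripper_force: 58.8
```

```bash
python3 -c "
from h import *
o=telemetry.get_obs();print(inface(o));print(rel(tgt(.004,0,.004),face(YAW,TILT)))"
```

```text
(array([ 0.0041, -0.0006,  0.0067]), array([0.0018, 0.0004, 0.0012]), array([ 0.4,  0.5, -0.7]))
([0.0003, 0.0026, 0.0108], [-0.0006, -0.0001, -0.0004], 'rows>=0.0')
```

Emit:
apply_moves(rows=[[[0, 0.002, 0.004], [0, 0, 0]], [[0, 0.002, 0.008], [0, 0, 0]], [[0, 0.002, 0.012], [0, 0, 0]], [[0, 0.002, 0.012], [0, 0, 0]]])

```text
clock: 9.0
tcp_pos: [0.5608, -0.2409, 0.1363]
orientation: [1.171, 2.559, -0.21]
contact_force: [-0.4, 1.4, 0.1]
grip_width: 0.0091
gripper_force: 59.1
```

```bash
python3 -c "
from h import *
o=telemetry.get_obs();print(inface(o),o['moment'])"
```

```text
(array([ 0.004 , -0.0001,  0.0037]), array([0.0017, 0.0005, 0.0011]), array([-1.2,  0.6,  0.5])) [ 0.41233767  0.30607269 -0.02928506]
```

Emit:
apply_moves(rows=[[[0, 0, 0.003], [0, 0, 0]], [[0, 0, 0.006], [0, 0, 0]], [[0, 0, 0.006], [0, 0, 0]]])

```text
clock: 9.38
tcp_pos: [0.5611, -0.2413, 0.1349]
orientation: [1.171, 2.559, -0.21]
contact_force: [-1.6, 1.1, 1.8]
grip_width: 0.009
gripper_force: 59.2
```

```bash
python3 -c "
from h import *
o=telemetry.get_obs();print(inface(o),o['moment'])"
```

```text
(array([ 0.0041, -0.0001,  0.0022]), array([0.0017, 0.0004, 0.0012]), array([-1.2, -0.5,  2.3])) [ 0.41497763  0.368353   -0.01768793]
```

Emit:
apply_moves(rows=[[[0.004, 0, 0], [0, 0, 0]], [[0.008, 0, 0], [0, 0, 0]], [[0.012, 0, 0], [0, 0, 0]], [[0.012, 0, 0], [0, 0, 0]]])

```text
clock: 9.88
tcp_pos: [0.5594, -0.2392, 0.134]
orientation: [1.171, 2.558, -0.21]
contact_force: [-0.3, -1.2, 2.5]
grip_width: 0.0091
gripper_force: 59.2
```

```bash
python3 -c "
from h import *
o=telemetry.get_obs();print(inface(o),o['moment'])"
```

```text
(array([0.0012, 0.0001, 0.0022]), array([0.0015, 0.0001, 0.0011]), array([ 1.5, -1.1,  2.1])) [ 0.06728208 -0.00545431  0.01129768]
```

Emit:
apply_moves(rows=[[[0.003, 0, 0], [0, 0, 0]], [[0.006, 0, 0], [0, 0, 0]], [[0.006, 0, 0], [0, 0, 0]]])

```text
clock: 10.25
tcp_pos: [0.5582, -0.238, 0.1333]
orientation: [1.171, 2.559, -0.21]
contact_force: [-0.2, -1.0, 2.8]
grip_width: 0.0089
gripper_force: 59.2
```

```bash
python3 -c "
from h import *
o=telemetry.get_obs();print(inface(o),o['moment'])"
```

```text
(array([-0.0006, -0.0001,  0.0021]), array([0.0018, 0.0006, 0.0011]), array([ 1.5, -0.8,  2.4])) [ 0.06720155  0.00188768 -0.02278552]
```

Emit:
apply_moves(rows=[[[0.003, 0, 0], [0, 0, 0]], [[0.006, 0, 0], [0, 0, 0]], [[0.006, 0, 0], [0, 0, 0]]])

```text
clock: 10.62
tcp_pos: [0.5573, -0.2371, 0.1328]
orientation: [1.171, 2.559, -0.21]
contact_force: [1.1, 0.4, 2.6]
grip_width: 0.009
gripper_force: 59.4
```

```bash
python3 -c "
from h import *
o=telemetry.get_obs();print(inface(o),o['moment'])"
```

```text
(array([-0.002 , -0.0002,  0.0021]), array([0.0018, 0.0005, 0.0013]), array([1.3, 1.1, 2.3])) [ 0.01533621 -0.02640506 -0.04324031]
```

Emit:
apply_moves(rows=[[[0.003, 0, 0], [0, 0, 0]], [[0.006, 0, 0], [0, 0, 0]], [[0.006, 0, 0], [0, 0, 0]]])

```text
clock: 11.0
tcp_pos: [0.5572, -0.2369, 0.1329]
orientation: [1.171, 2.556, -0.21]
contact_force: [3.2, -4.8, 2.6]
grip_width: 0.0093
gripper_force: 59.1
```

Run:
```python
from h import *
o=telemetry.get_obs();print(inface(o),o['moment'])
t,s=[np.mean([grab_frame(n)["frame"].astype(float) for _ in range(6)],0)[:,:,::-1] for n in ("top","scene")]
np.save("t2.npy",t);np.save("s2.npy",s)
def up(im,x,y,w,h,k): return cv2.resize(np.clip(im[y:y+h,x:x+w]*1.4,0,255).astype(np.uint8),None,fx=k,fy=k,interpolation=cv2.INTER_CUBIC)
cv2.imwrite("pics/low.png",np.hstack([up(t,462,205,50,70,8),up(s,452,250,50,70,8)]))
```

```text
(array([-0.0022, -0.0002,  0.0024]), array([ 0.0012, -0.0016,  0.0019]), array([ 6.2, -0.7,  0.4])) [-0.8944548  -0.57942195 -0.13970957]
```

View pics/low.png

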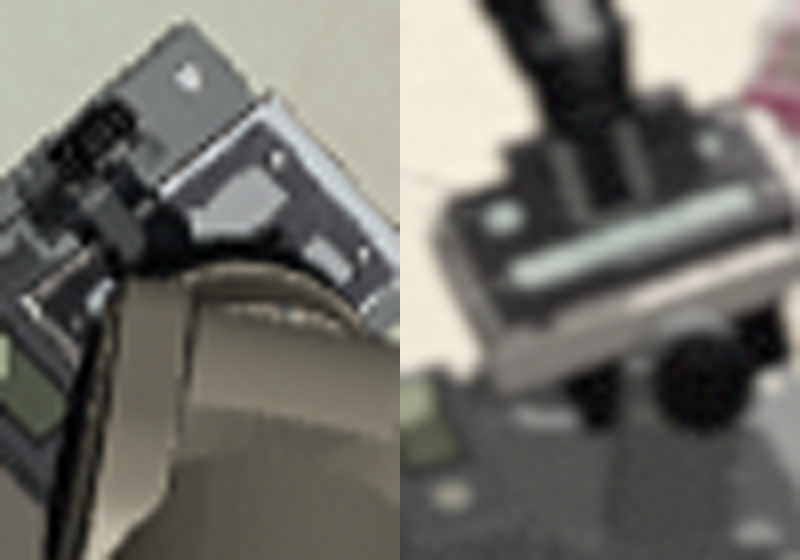

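Both panels show the carrier on the face with its lower edge at the lugs, at (30,305) top and (455,215)-(500,320) scene. The +6 N uphill force confirms lug contact. I'll ease off slightly and press.

Emit:
apply_moves(rows=[[[-0.004, 0, 0.002], [0, 0, 0]], [[-0.004, 0, 0.006], [0, 0, 0]], [[-0.004, 0, 0.008], [0, 0, 0]], [[-0.004, 0, 0.008], [0, 0, 0]]])

```text
clock: 12.1
tcp_pos: [0.5577, -0.2374, 0.131]
orientation: [1.171, 2.558, -0.21]
contact_force: [1.3, -2.0, 5.3]
grip_width: 0.0093
gripper_force: 59.6
```

```bash
python3 -c "
from h import *
o=telemetry.get_obs();print(inface(o),o['moment'])"
```

```text
(array([-0.0021, -0.0001,  0.0003]), array([0.0016, 0.0001, 0.0016]), array([ 4.1, -0.3,  4.2])) [-0.56664983 -0.3514882  -0.09015386]
```

Emit:
apply_moves(rows=[[[-0.002, 0, 0.002], [0, 0, 0]], [[-0.002, 0, 0.004], [0, 0, 0]], [[-0.002, 0, 0.004], [0, 0, 0]]])

```text
clock: 12.48
tcp_pos: [0.5578, -0.2376, 0.1304]
orientation: [1.172, 2.559, -0.21]
contact_force: [-4.4, 1.4, 12.8]
grip_width: 0.009
gripper_force: 61.0
```

```bash
python3 -c "
from h import *
o=telemetry.get_obs();print(inface(o),o['moment'])"
```

```text
(array([-0.0022, -0.0001, -0.0003]), array([0.0016, 0.0011, 0.0014]), array([ 0.8, -2.4, 13.4])) [-0.50611379  0.02236165 -0.25594519]
```

```bash
cat > cop.py <<'E'
from h import *
def cop(k=12,h=.17):
    M=R.from_euler("ZY",[YAW,-TILT]).as_matrix(); A=[]
    for _ in range(k):
        grab_frame("top"); o=telemetry.get_obs(); A.append(np.r_[o["contact_force"]@M,o["moment"]@M])
    m,sd=np.mean(A,0),np.std(A,0)/np.sqrt(k); F,Q=m[:3],m[3:]
    print("F",F.round(2),"M",Q.round(3),"sd",sd.round(2)); print("cop x %.4f y %.4f"%(-(Q[1]+h*F[0])/F[2],(Q[0]-h*F[1])/F[2]))
    print(inface(o),o["clock"])
if __name__=="__main__": cop()
E
python3 cop.py
```

```text
F [ 1.   -1.86 12.67] M [-0.387 -0.344 -0.088] sd [0.18 0.16 0.14 0.01 0.01 0.01]
cop x 0.0137 y -0.0056
(array([-0.0022, -0.0002, -0.0003]), array([0.0015, 0.0011, 0.0015]), array([ 0.4, -1.3, 12.7])) 13.075
```

Emit:
apply_moves(rows=[[[0.001, 0, 0], [0, -0.0016, 0]], [[0.001, 0, 0], [0, -0.0032, 0]], [[0.001, 0, 0], [0, -0.0032, 0]]])

```text
clock: 13.45
tcp_pos: [0.5577, -0.2375, 0.1302]
orientation: [1.168, 2.55, -0.215]
contact_force: [-2.6, 0.3, 9.8]
grip_width: 0.009
gripper_force: 60.5
```

```bash
python3 cop.py
```

```text
F [ 2.05 -1.55 10.25] M [-0.237 -0.199 -0.062] sd [0.16 0.17 0.11 0.01 0.01 0.01]
cop x -0.0147 y 0.0025
(array([-0.0024, -0.0002, -0.0005]), array([ 0.0017, -0.0091,  0.0015]), array([ 1.4, -1. , 10. ])) 14.05
```

Emit:
apply_moves(rows=[[[0, 0, 0.001], [0, 0.0016, 0]], [[0, 0, 0.001], [0, 0.0016, 0]], [[0, 0, 0.001], [0, 0.0016, 0]]])

```text
clock: 14.42
tcp_pos: [0.5577, -0.2375, 0.1302]
orientation: [1.17, 2.554, -0.212]
contact_force: [-3.8, 2.0, 13.1]
grip_width: 0.009
gripper_force: 61.2
```

Run:
```python
from cop import *
cop()
t,s=[np.mean([grab_frame(n)["frame"].astype(float) for _ in range(6)],0)[:,:,::-1] for n in ("top","scene")]
def up(im,x,y,w,h,k): return cv2.resize(np.clip(im[y:y+h,x:x+w]*1.4,0,255).astype(np.uint8),None,fx=k,fy=k,interpolation=cv2.INTER_CUBIC)
cv2.imwrite("pics/fin.png",np.hstack([up(t,462,205,50,70,8),up(s,452,250,50,70,8)]))
```

```text
F [ 1.1  -2.2  14.29] M [-0.409 -0.26  -0.068] sd [0.12 0.11 0.16 0.01 0.01 0.01]
cop x 0.0051 y -0.0025
(array([-0.0023, -0.0001, -0.0005]), array([ 0.0015, -0.0041,  0.0016]), array([ 0.6, -2.2, 13.6])) 15.025
```

View pics/fin.png

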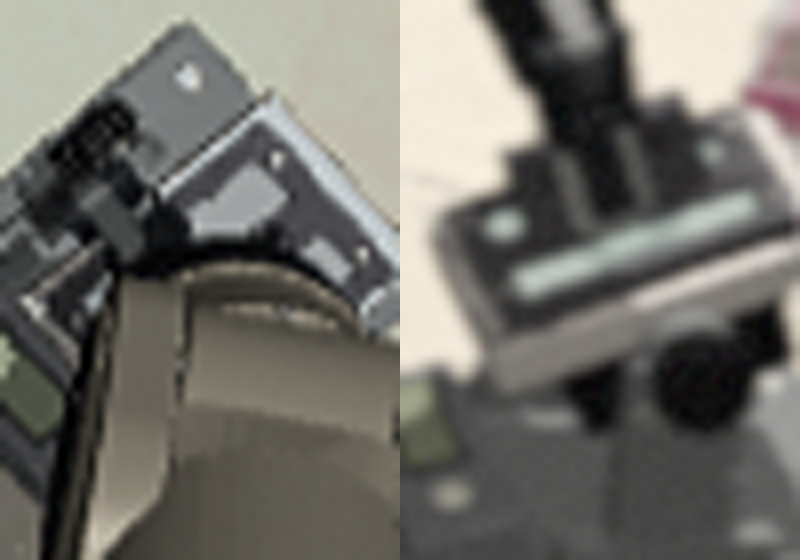

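The carrier lies flush against the lugs with even margins: about 4 mm on the left edge at (215,145) and about 7 mm uphill at (330,185). It presses at about 14 N, with the centre of pressure near the ring. Handing in.

```bash
python3 -c "
from h import *
print(job.hand_in())"
```

```text
the job is handed in; nothing more can be done
None
```

I handed the job in at about 15.6 s with the carrier still gripped, resting against the ledge lugs and pressed flush on the tilted face at about 14 N. The ring's depth I judged only from the push force and travel, and the hand-in gave no verdict.

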